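# Sort the sample vials and dropper bottles into the roofed rack and shut its gate

## Robot

A 6-joint arm with a two-finger parallel gripper is mounted at the origin on a cart in front of the work surface, level with it; the furniture and walls round the work are solid. World frame = base frame: x ahead of the robot, y to its left, z up, the work surface at z = 0. Lengths are in m, angles in rad, forces in N, time in s.
With the tool pointing down it reaches from about 0.35 to 0.875 m from the base axis. Payload 4.2 kg.
Tool frame: the origin (TCP) lies on the mounting face of the last link; the fingertips stand 182 mm ahead of it and the grasp point (between the pads) lies 164 mm ahead of it; z points along the fingers, y is the line along which they close (so a half turn about z gives the same grasp; the last joint's range is limited). The gripper opens to 87 mm and grips with 3 to 60 N. Pads are 19 mm wide; open, the fingers measure 117 mm over their backs; the gripper's body (75 mm by 190 mm) begins 51 mm behind the grasp point.
Start: joints at [-1.048, 0.385, 0.008, 0, -1.194, -0.259], TCP at [0.163, -0.603, 0.405] pointing down, gripper open.
Joint ranges: [-3.14, 3.14], [-1.21, 2.06], [-1.07, 1.41], [-3.16, 2.05], [-2.99, -0.16], [-3.1, 3.1]. Speed limits (rad/s): [2.79, 2.79, 3.14, 3.14, 3.14, 3.14].

## Interface

Orientations are given as a unit quaternion [x, y, z, w].
In Python, from bench import status, eyes, arm gives the robot as it stands.
- The arm moves only by the tool arm_command, never from a script. Its argument "deltas" is one flat list of numbers, 7 for each row, row after row: the shift along the tool's x, y, z in mm, then the turn, a rotation vector about the tool's x, y, z in degrees, then the opening, from 0 (shut) to 1 (fully open). In form: [x, y, z, wx, wy, wz, fingers, x, y, z, wx, wy, wz, fingers, ...]. A call has 1 to 5 rows; each row shifts and turns the commanded pose from where the row before left it, along the tool's axes as they then stand; what a row does not reach is not made up. A row lasts 1/12 s, in which the tool goes at most 41.7 mm and 7.16 degrees, less where a joint would pass 70% of its speed; a pose out of reach is approached as far as the arm can. A call with a gripper value outside its range is refused whole. The fingers move at their own pace and stop on an object; "squeeze" is the grip in N (left out, the last holds). Time passes only in rows, so rows that do not move let the fingers close. It gives the time, the measured TCP pose, the force, the opening and the grip force at its end, in the units of the state.
- status.get_state(): the state, without advancing time (a new reading comes with each control period).
- eyes.snapshot(name): name is "side" or "top" or "wrist"; returns a dict with "pixels" (420x560x3 uint8, red, green, blue), "range_z" (420x560 float32, m along the optical axis (not along the pixel's ray), 0 where there is no reading), "fx", "fy", "cx", "cy" (pixels), "rvec" (rotation vector, rad) and "tvec" (3), from world to camera coordinates, as OpenCV has them; the wrist camera has in their place "tool_from_camera" (4x4, takes a point from camera to tool coordinates, whose origin is the TCP and whose axes are the flange's). Camera axes: x right, y down, z forward; pixel columns grow to the right and rows downward; lengths in m; the calibration is good to about 2 mm. A picture is of the moment at which its call begins: read the wrist's pose just before it.
- arm.close_job(): hands the job in; it is judged then, once.
The state is a dict: "time": time; "q": joint angles; "qvel": joint speeds; "effort": joint torques, N m; "position": TCP position; "tool_rot": TCP orientation; "contact_force": force on the tool from outside, world axes, zero at the start; "ft_torque": the same for the moment, N m; "gripper_width": opening from 0.0 (shut) to 1.0 (fully open); "grip_force": force on a finger pad.
Only numpy, scipy, OpenCV 4.12 (cv2) and the standard library are available. Lean on these libraries where they do the work, as an engineer would, in place of code of your own. Each camera call takes 0.05 s, during which the arm holds its last target. There are 200 camera calls.

## Task

The crimp vials and dropper bottles on the grey deck of the sorting rack are mixed: slide each one, standing, into the bay under the clear roof where one of its own kind already stands, so that all five are fully inside their bays. Then swing the rack's gate fully shut across both bays so that nothing can slide out when the rack is carried. Keep all five upright throughout and leave the specimen jar and the pocket scale where they are.

Things in the scene. Friction and masses are not known exactly. Their poses are not given: they have to be found in the camera images.
- rack: fixed sorting rack: grey rimless deck, top 11 mm above the table, x = -155 to 100 mm, 184 mm wide; on its far part two bays side by side between 4 mm aluminium walls (sides, divider at y = 0, back) up to 58 mm above the table, under a clear roof. Origin on the table under the middle of the bays' mouth; +x into the bays, away from the robot; +y left. Mouth and wall ends at x = 3 mm
- left_bay (a point): centre of the left bay's floor, 45 mm inside the mouth. Bay: 86 mm wide and 93 mm deep inside (x = 3 to 96 mm, y = 2 to 88 mm in the rack's frame). The clear roof (fixed, 4 mm thick, underside 58 mm above the table) covers it from x = 12 mm to the back, so it is filled from the front only
- right_bay (a point): centre of the right bay's floor, 45 mm inside the mouth. Bay: 86 mm wide and 93 mm deep inside (x = 3 to 96 mm, y = -88 to -2 mm in the rack's frame). The clear roof (fixed, 4 mm thick, underside 58 mm above the table) covers it from x = 12 mm to the back, so it is filled from the front only
- gate (a joint): swing gate, an aluminium bar on an upright pin at the rack's front right corner. 0 = shut across both mouths, against its stop; grows as the free end swings towards the robot and on to the right, to 2.35 rad; starts at 1.9 to 2.3, beside the deck. At q the bar points along (-sin q, cos q) in the rack's x, y. Stays where left (0.03 N m friction); push it shut on the face turned away from the deck
- gate_hinge (a point): axis of the gate's pin at mid-height of the bar, 33 mm above the table, at x = -6, y = -92 mm in the rack's frame. The bar is 4 mm thick and 30 mm high (18 to 48 mm above the table)
- gate_tip (a point): free end of the gate's bar at mid-height, 186 mm from the pin. A black knob 14 mm wide stands 18 mm out of the bar's outer face (turned to the robot when shut), 20 mm before the free end
- vial_1: small clear glass crimp vial with a wide grey cap, upright, 22 mm diameter, 35 mm tall, about 22 g; origin at the centre of its underside, z up. Starts on the open deck in front of the bays, one of three in a rough row about 100 mm before the mouth and about 60 mm apart, in any order
- vial_2: small clear glass crimp vial with a wide grey cap, upright, 22 mm diameter, 35 mm tall, about 22 g; origin at the centre of its underside, z up. Starts on the open deck in front of the bays, one of three in a rough row about 100 mm before the mouth and about 60 mm apart, in any order
- dropper_1: small dropper bottle with a slim tall white ribbed cap, upright, 26 mm diameter body (cap 16 mm), 47 mm tall, about 26 g; origin at the centre of its underside, z up. Starts on the open deck in front of the bays, one of three in a rough row about 100 mm before the mouth and about 60 mm apart, in any order
- vial_home: small clear glass crimp vial with a wide grey cap, upright, 22 mm diameter, 35 mm tall, about 22 g; origin at the centre of its underside, z up. Already stands towards the back of one bay, left or right, and shows which bay is for vials; it may be pushed farther back in that bay
- dropper_home: small dropper bottle with a slim tall white ribbed cap, upright, 26 mm diameter body (cap 16 mm), 47 mm tall, about 26 g; origin at the centre of its underside, z up. Already stands towards the back of the other bay and shows which bay is for dropper bottles; it may be pushed farther back in that bay
- specimen_jar: bystander: round jar with a black lid, 50 mm diameter, 65 mm tall, left of the rack; origin at the centre of its underside
- pocket_scale: bystander: flat pocket scale, 64 x 124 x 20 mm, far left of the rack; origin at the centre of its underside
Mind the look-alikes: they are no part of the job. Leave any blue look-alike of the dropper_1 alone.

How it is judged:
By the outcome, as a careful person would: the job done as asked, in the order asked, and still so for the second after the job is handed in, with the robot touching nothing.
It also fails if it takes over 64 s, if anything falls off the work surface, if the arm or the gripper's body presses on something with over 40 N, if the wrist force passes 120 N, or if a joint passes its speed limit or range.

## Working session

There is one attempt and no reset: what is moved stays moved. The work goes in short steps, Python scripts to look and compute and a tool call to move; the robot and the scene stay as the last step left them, time stands still between calls to the robot, and variables do not carry over. Pictures are saved under pics/ and viewed, at most 10 in all, crops included, and the job is handed in when it is done.

Besides the shell and the picture viewer there is one more tool, called after "Request:" as name(argument=value, ...), one argument or row to a line, values as JSON. arm_command: Moves the arm, as the interface text tells. Its arguments: {"type":"object","properties":{"deltas":{"type":"array","items":{"type":"number"}},"squeeze":{"type":"number"}},"required":["deltas"]}

```bash
ls; mkdir -p pics; python3 - <<'E'
from bench import status, eyes
import cv2,pickle
s=status.get_state();print(s)
for n in("top","side"):
    d=eyes.snapshot(n);pickle.dump(d,open(n+'.pkl','wb'));cv2.imwrite(f'pics/{n}0.png',d['pixels'][:,:,::-1]);print(n,d['fx'],d['cx'],d['cy'],d['rvec'],d['tvec'])
E
```

```text
pics
{'time': 0.0, 'q': array([-1.04842017e+00,  3.85559774e-01,  6.65482254e-03, -5.15980413e-04,
       -1.19396891e+00, -2.58610558e-01]), 'qvel': array([ 0.0003398 ,  0.00111651, -0.00077825,  0.00271141, -0.0009965 ,
        0.00028465]), 'effort': array([ 1.90193721e-03, -3.90665495e+01,  1.87404388e+01,  4.21988636e+00,
        1.09681115e-02, -1.86301318e-04]), 'position': array([ 0.16294323, -0.60318346,  0.40366605]), 'tool_rot': array([-1.31406391e-01,  9.91328010e-01,  1.05184391e-03, -1.73661780e-04]), 'contact_force': array([-0.00824948,  0.10011921, -0.12524762]), 'ft_torque': array([ 0.02629276, -0.00716595,  0.0112807 ]), 'grip_force': 0.0, 'gripper_width': 0.9988311189308613}
top 430.7825977242038 281.82082971079694 211.28899561811616 [ 2.20053225 -2.13499788  0.16032399] [-0.08796362  0.56203783  0.83136895]
side 510.5835059875018 279.2367804712032 213.94274371467236 [ 1.86640968 -0.93554935  0.56324712] [-0.41054446  0.22812892  0.61620861]
```

View pics/top0.png

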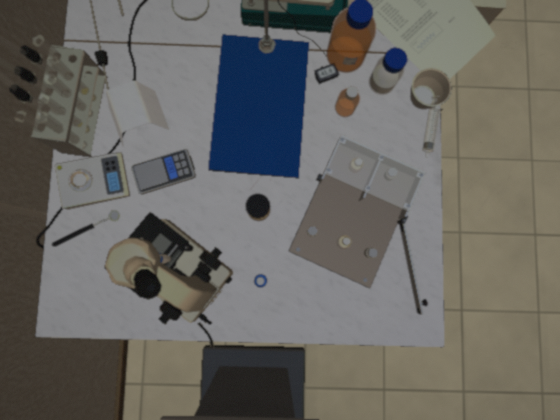

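View pics/side0.png

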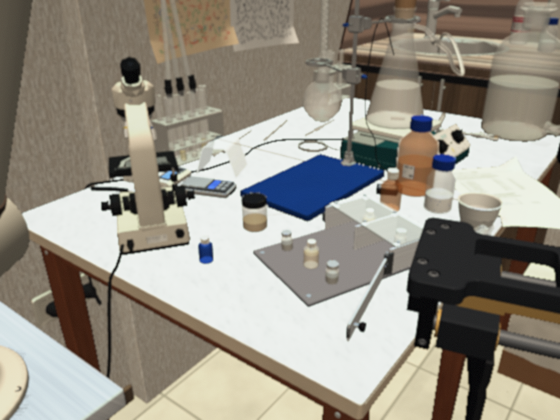

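Top view: the rack is at about (355,210), with three items on the deck at (312,231), (345,242) and (371,253), and two in the bays at (355,163) and (391,173). The gate runs from (402,215) to (425,303). Next I'll zoom in and fit the rack's frame.

```bash
cat > h.py <<'E'
import numpy as np,cv2,pickle
def cam(d):
    R=cv2.Rodrigues(np.array(d['rvec'],float))[0];t=np.array(d['tvec'],float).reshape(3);return R,-R.T@t
def ray(d,u,v,z):
    R,c=cam(d);r=R.T@np.array([(u-d['cx'])/d['fx'],(v-d['cy'])/d['fy'],1]);return c+r*(z-c[2])/r[2]
def proj(d,P):
    R,c=cam(d);p=R@(np.array(P,float)-c);return p[0]/p[2]*d['fx']+d['cx'],p[1]/p[2]*d['fy']+d['cy']
E
python3 - <<'E'
from h import *
d=pickle.load(open('top.pkl','rb'));s=pickle.load(open('side.pkl','rb'))
im=d['pixels'][:,:,::-1]
a=cv2.resize(im[130:320,280:440],None,fx=3.1,fy=3.1,interpolation=2)
b=cv2.resize(s['pixels'][180:310,240:430][:,:,::-1],None,fx=2.6,fy=2.6,interpolation=2)
H=max(a.shape[0],b.shape[0]);o=np.zeros((H,a.shape[1]+b.shape[1],3),np.uint8)
o[:a.shape[0],:a.shape[1]]=a;o[:b.shape[0],a.shape[1]:]=b
o=o[:,:]; f=min(1,800/o.shape[1]);o=cv2.resize(o,None,fx=f,fy=f);print(o.shape,f);cv2.imwrite('pics/zoom.png',o)
print(im[255,330],im[265,360],im[210,340],im[230,270],cam(d)[1])
g=im.astype(int);ref=g[265,360]
m=(np.abs(g-ref).max(2)<22).astype(np.uint8);m[:,:280]=0;m[:130]=0;m[320:]=0;m[:,440:]=0
m=cv2.morphologyEx(m,cv2.MORPH_OPEN,np.ones((3,3)))
n,l,st,c=cv2.connectedComponentsWithStats(m);k=1+st[1:,4].argmax();print(st[k])
cn=cv2.findContours((l==k).astype(np.uint8),0,1)[0];cn=max(cn,key=cv2.contourArea)
print(cv2.boxPoints(cv2.minAreaRect(cn)))
for p in cv2.boxPoints(cv2.minAreaRect(cn)): print(ray(d,*p,.011))
E
```

```text
(476, 800, 3) 0.8080808080808081
[ 88  94 101] [ 88  94 100] [84 90 97] [138 136 135] [ 0.45658502 -0.05235537  0.89643041]
[ 289  175  113  113 7491]
[[287.08365 251.69534]
 [322.78073 171.9019 ]
 [405.2054  208.7761 ]
 [369.50833 288.56952]]
[ 0.48453154 -0.0846466   0.011     ]
[ 0.65366753 -0.15512553  0.011     ]
[ 0.58105735 -0.32898511  0.011     ]
[ 0.41468623 -0.25460365  0.011     ]
```

View pics/zoom.png

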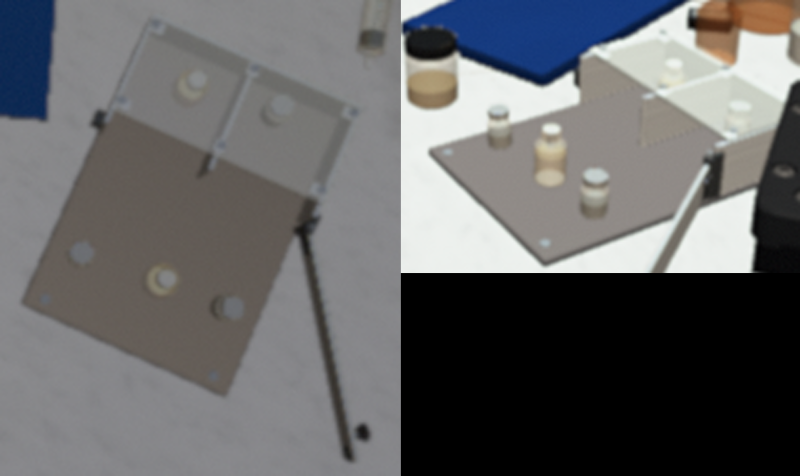

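Zoom: the left bay holds a dropper (slim cap on a cream body) and the right bay holds a vial. On the deck, left to right, are a vial, the dropper and a vial. Next I'll measure them precisely.

```bash
cat >> h.py <<'E'
from scipy.optimize import least_squares
def rackxy(P,T): # world->rack
    c,s=np.cos(T[2]),np.sin(T[2]);dx,dy=P[0]-T[0],P[1]-T[1];return np.array([c*dx+s*dy,-s*dx+c*dy])
def world(x,y,T):
    c,s=np.cos(T[2]),np.sin(T[2]);return np.array([T[0]+c*x-s*y,T[1]+s*x+c*y])
E
python3 - <<'E'
from h import *
def deckmask(d,box,seed,tol):
    g=d['pixels'].astype(int);m=(np.abs(g-g[seed[1],seed[0]]).max(2)<tol).astype(np.uint8)
    k=np.zeros_like(m);k[box[1]:box[3],box[0]:box[2]]=1;m*=k
    m=cv2.morphologyEx(m,cv2.MORPH_OPEN,np.ones((3,3)));n,l,st,c=cv2.connectedComponentsWithStats(m)
    return max(cv2.findContours((l==l[seed[1],seed[0]]).astype(np.uint8),0,1)[0],key=cv2.contourArea)[:,0,:].astype(float)
d=pickle.load(open('top.pkl','rb'));s=pickle.load(open('side.pkl','rb'))
T0=np.array([.62,-.235,-.395])
def fit(d,box,seed,tol,T0):
    cn=deckmask(d,box,seed,tol);P=np.array([ray(d,u,v,.011)[:2] for u,v in cn])
    # the pixel mask boundary is ~0.5px inside
    T=T0
    for tolr in(.02,.008,.005):
        sel=[]
        for p in P:
            r=rackxy(p,T)
            e=[(abs(r[0]+.155),0),(abs(r[1]-.092),1),(abs(r[1]+.092),2)]
            m=min(e)
            if m[0]<tolr and r[0]<-.015 : sel.append((p,m[1]))
        f=lambda T:[(lambda r:[r[0]+.155-.001,r[1]-.092+.001,r[1]+.092-.001][k])(rackxy(p,T)) for p,k in sel]
        T=least_squares(f,T,loss='soft_l1',f_scale=.001).x
    print(len(sel),T,np.degrees(T[2]),'rms',np.sqrt(np.mean(np.square(f(T)))))
    return T
Tt=fit(d,(280,130,440,320),(360,265),22,T0)
Ts=fit(s,(240,180,430,310),(320,280),22,Tt)
# caps: zoom-> px
f=3.1*.80808
for n,(u,v),h in[('vialL',(82,253),.046),('drop',(168,280),.058),('vialR',(231,307),.046),('dhome',(198,79),.058),('vhome',(281,108),.046),('hinge',(310,225),.048),('gatetip',(349,458),.048),('knob',(363,432),.048)]:
    w=ray(d,280+u/f,130+v/f,h);print(n,w.round(4),(1e3*rackxy(w,Tt)).round(1))
for n,(u,v),h in[('vialL',(98,111),.046),('drop',(151,130),.058),('vialR',(195,175),.046),('dhome',(273,65),.058),('vhome',(338,106),.046)]:
    u-=0
    w=ray(s,240+u/(2.6*.80808),180+v/(2.6*.80808),h);print(n,w.round(4),(1e3*rackxy(w,Ts)).round(1))
E
```

```text
148 [ 0.61580319 -0.23894157 -0.39446161] -22.60098570692854 rms 0.0009908005151015844
107 [ 0.60309253 -0.24183717 -0.43927221] -25.168443790935616 rms 0.002411956738261633
vialL [ 0.5258 -0.1331  0.046 ] [-123.8   63.1]
drop [ 0.5058 -0.1995  0.058 ] [-116.7   -5.9]
vialR [ 0.4867 -0.2517  0.046 ] [-114.3  -61.4]
dhome [ 0.6668 -0.222   0.058 ] [40.6 35.3]
vhome [ 0.6482 -0.292   0.046 ] [ 50.3 -36.5]
hinge [ 0.5535 -0.3143  0.048 ] [-28.5 -93.5]
gatetip [ 0.3726 -0.3436  0.048 ] [-184.3 -190.1]
knob [ 0.3927 -0.3548  0.048 ] [-161.4 -192.7]
vialL [ 0.5216 -0.1372  0.046 ] [-118.2   60.1]
drop [ 0.504  -0.2016  0.058 ] [-106.8   -5.8]
vialR [ 0.4849 -0.2542  0.046 ] [-101.7  -61.4]
dhome [ 0.6612 -0.2245  0.058 ] [45.2 40.4]
vhome [ 0.6467 -0.2938  0.046 ] [ 61.6 -28.5]
```

```bash
python3 - <<'E'
from h import *
def deckmask(d,box,seed,tol):
    g=d['pixels'].astype(int);m=(np.abs(g-g[seed[1],seed[0]]).max(2)<tol).astype(np.uint8)
    k=np.zeros_like(m);k[box[1]:box[3],box[0]:box[2]]=1;m*=k
    m=cv2.morphologyEx(m,cv2.MORPH_OPEN,np.ones((3,3)));n,l,st,c=cv2.connectedComponentsWithStats(m)
    return max(cv2.findContours((l==l[seed[1],seed[0]]).astype(np.uint8),0,1)[0],key=cv2.contourArea)[:,0,:].astype(float)
d=pickle.load(open('top.pkl','rb'));s=pickle.load(open('side.pkl','rb'))
def fit(d,box,seed,tol,T0):
    P=np.array([ray(d,u,v,.011)[:2] for u,v in deckmask(d,box,seed,tol)]);T=T0
    for tolr in(.012,.008,.004):
        sel=[]
        for p in P:
            r=rackxy(p,T);m=min((abs(r[0]+.155),0),(abs(r[1]-.092),1),(abs(r[1]+.092),2))
            if m[0]<tolr and r[0]<-.03: sel.append((p,m[1]))
        f=lambda T:[(lambda r:[r[0]+.154,r[1]-.091,r[1]+.091][k])(rackxy(p,T)) for p,k in sel]
        T=least_squares(f,T,loss='soft_l1',f_scale=.001).x
    print(np.bincount([k for _,k in sel]),T.round(4),np.degrees(T[2]),'rms',np.sqrt(np.mean(np.square(f(T)))));return T
T0=np.array([.595,-.2305,-.395])
Tt=fit(d,(280,130,440,320),(360,265),22,T0)
Ts=fit(s,(240,180,430,310),(320,280),22,Tt)
for T in(Tt,):
  for n,p in[('FL',(-.155,.092,.011)),('FR',(-.155,-.092,.011)),('roofL',(.012,.092,.062)),('roofR',(.012,-.092,.062)),('BL',(.1,.092,.062)),('BR',(.1,-.092,.062))]:
    w=[*world(p[0],p[1],T),p[2]];u,v=proj(d,w);a,b=proj(s,w);print(n,'zoom',round((u-280)*2.505),round((v-130)*2.505),'side',round((a-240)*2.1+401),round((b-180)*2.1))
f=2.505
for n,(u,v),h in[('vialL',(82,253),.046),('drop',(168,280),.058),('vialR',(231,307),.046),('dhome',(198,79),.058),('vhome',(281,108),.046),('hinge',(310,225),.048),('gatetip',(349,458),.048),('knob',(363,432),.048)]:
    w=ray(d,280+u/f,130+v/f,h);print(n,w.round(4),(1e3*rackxy(w,Tt)).round(1))
for n,(u,v),h in[('vialL',(98,111),.046),('drop',(151,130),.058),('vialR',(195,175),.046),('dhome',(273,65),.058),('vhome',(338,106),.046)]:
    w=ray(s,240+u/2.1,180+v/2.1,h);print(n,w.round(4),(1e3*rackxy(w,Tt)).round(1),(1e3*rackxy(w,Ts)).round(1))
E
```

```text
[81 54 55] [ 0.5933 -0.2298 -0.3959] -22.684544915354127 rms 0.0006506111302704359
[55  4 63] [ 0.5932 -0.2312 -0.3986] -22.83691898305114 rms 0.0009974587012996886
FL zoom 18 303 side 425 146
FR zoom 225 397 side 543 259
roofL zoom 107 108 side 588 48
roofR zoom 322 204 side 728 137
BL zoom 151 10 side 665 26
BR zoom 363 104 side 811 108
vialL [ 0.5258 -0.1331  0.046 ] [-99.6  63.1]
drop [ 0.5058 -0.1995  0.058 ] [-92.4  -5.9]
vialR [ 0.4867 -0.2518  0.046 ] [-89.9 -61.4]
dhome [ 0.6668 -0.222   0.058 ] [64.8 35.5]
vhome [ 0.6482 -0.292   0.046 ] [ 74.6 -36.2]
hinge [ 0.5535 -0.3144  0.048 ] [ -4.1 -93.4]
gatetip [ 0.3726 -0.3436  0.048 ] [-159.8 -190.2]
knob [ 0.3927 -0.3548  0.048 ] [-136.9 -192.8]
vialL [ 0.5216 -0.1373  0.046 ] [-101.9   57.6] [-102.4   58.7]
drop [ 0.5039 -0.2017  0.058 ] [-93.3  -8.6] [-93.7  -7.5]
vialR [ 0.4849 -0.2543  0.046 ] [-90.6 -64.5] [-90.8 -63.4]
dhome [ 0.6612 -0.2246  0.058 ] [60.6 31. ] [60.1 32.5]
vhome [ 0.6467 -0.294   0.046 ] [ 74.  -38.7] [ 73.7 -37.1]
```

Request:
arm_command(
  deltas=[0, 0, 0, 0, 0, 6.3, 0.48, 0, 0, 0, 0, 0, 6.3, 0.48, 0, 0, 0, 0, 0, 6.3, 0.48, 0, 0, 0, 0, 0, 6.3, 0.48, 0, 0, 0, 0, 0, 6.3, 0.48],
)

```text
time: 0.52
position: [0.163, -0.6032, 0.4041]
tool_rot: [0.145, 0.989, 0.001, -0.0]
contact_force: [-0.1, 0.7, 0.6]
gripper_width: 0.705
grip_force: 0.0
```

Request:
arm_command(
  deltas=[0, 0, 0, 0, 0, 6.3, 0.48, -10, 33, 0, 0, 0, 0, 0.48, -10, 33, 0, 0, 0, 0, 0.48, -10, 33, 0, 0, 0, 0, 0.48, -10, 33, 0, 0, 0, 0, 0.48],
)

```text
time: 0.93
position: [0.2513, -0.4958, 0.4041]
tool_rot: [0.197, 0.98, 0.0, -0.0]
contact_force: [0.7, -0.1, 0.3]
gripper_width: 0.489
grip_force: 0.0
```

Request:
arm_command(
  deltas=[-10, 33, 0, 0, 0, 0, 0.48, -10, 33, 0, 0, 0, 0, 0.48, -10, 33, 0, 0, 0, 0, 0.48, -10, 33, 0, 0, 0, 0, 0.48, -10, 33, 0, 0, 0, 0, 0.48],
)

```text
time: 1.35
position: [0.3612, -0.3625, 0.4045]
tool_rot: [0.197, 0.98, 0.0, -0.0]
contact_force: [0.1, 0.1, 0.0]
gripper_width: 0.479
grip_force: 0.0
```

```bash
cat > st.py <<'E'
from h import *
from bench import status
from scipy.spatial.transform import Rotation as Ro
T=np.array([.5933,-.2305,-.397])
def show():
    s=status.get_state();R=Ro.from_quat(s['tool_rot']).as_matrix();tip=s['position']+R@[0,0,.182]
    yaw=np.degrees(np.arctan2(R[1,1],R[0,1]))-90-np.degrees(T[2])
    print('t',round(s['time'],2),'TCPrack',(1e3*rackxy(s['position'],T)).round(1),'tip',(1e3*rackxy(tip,T)).round(1),'z',round(1e3*tip[2],1),'yawerr',round(yaw,2),'toolz',R[:,2].round(3),'F',s['contact_force'].round(1),'w',round(s['gripper_width']*87,1),'g',round(s['grip_force'],1))
if __name__=='__main__': show()
E
python3 st.py
```

```text
t 1.35 TCPrack [-163.  -211.5] tip [-163.1 -211.4] z 222.5 yawerr 0.05 toolz [-0.  0. -1.] F [0.1 0.1 0. ] w 41.7 g 0.0
```

Request:
arm_command(
  deltas=[-12, 38, 0, 0, 0, 0, 0.48, -15, 39, 0, 0, 0, 0, 0.48, -15, 39, 0, 0, 0, 0, 0.48, -15, 39, 0, 0, 0, 0, 0.48, -13, 39, 0, 0, 0, 0, 0.48],
)

```text
time: 1.77
position: [0.5008, -0.2105, 0.4046]
tool_rot: [0.197, 0.98, 0.0, -0.0]
contact_force: [0.8, -0.2, -0.6]
gripper_width: 0.482
grip_force: 0.0
```

Request:
arm_command(
  deltas=[0, 10, 30, 0, 0, 0, 0.48, 0, 0, 0, 0, 0, 0, 0.48, 0, 0, 0, 0, 0, 0, 0.48],
)

```text
time: 2.02
position: [0.5035, -0.2024, 0.3731]
tool_rot: [0.196, 0.981, -0.0, -0.002]
contact_force: [0.2, -0.4, 0.8]
gripper_width: 0.482
grip_force: 0.0
```

```bash
cat > wr.py <<'E'
from st import *
from bench import eyes
import sys
show();s=status.get_state();R=Ro.from_quat(s['tool_rot']).as_matrix()
d=eyes.snapshot('wrist');M=np.array(d['tool_from_camera']);pickle.dump((s,d),open('w.pkl','wb'))
im=d['pixels'][:,:,::-1].copy()
C=M.copy();C[:3,:3]=R@M[:3,:3];C[:3,3]=s['position']+R@M[:3,3]
print(M.round(3).tolist())
g=cv2.cvtColor(im,6)
def w2p(P):
    p=C[:3,:3].T@(np.array(P)-C[:3,3]);return int(p[0]/p[2]*d['fx']+d['cx']),int(p[1]/p[2]*d['fy']+d['cy'])
for n,x,y,h in[('vL',-101,61,.046),('D',-93,-7,.058),('vR',-90,-62,.046),('o',-155,92,.011),('o',-155,-92,.011),('o',12,92,.062),('o',12,-92,.062)]:
    q=w2p([*world(x/1e3,y/1e3,T),h]);print(n,q);cv2.drawMarker(im,q,(0,0,255),0,10,1)
cv2.imwrite('pics/'+sys.argv[1],im)
E
python3 wr.py w1.png
```

```text
t 2.02 TCPrack [-93.7  -8.8] tip [-94.6  -9.1] z 191.1 yawerr 0.16 toolz [-0.005  0.    -1.   ] F [ 0.2 -0.4  0.8] w 41.9 g 0.0
[[0.0, -0.957, -0.29, 0.08], [1.0, 0.0, 0.0, -0.001], [-0.0, -0.29, 0.957, 0.018], [0.0, 0.0, 0.0, 1.0]]
vL (348, 190)
D (283, 200)
vR (231, 200)
o (372, 135)
o (206, 135)
o (372, 293)
o (205, 293)
```

View pics/w1.png

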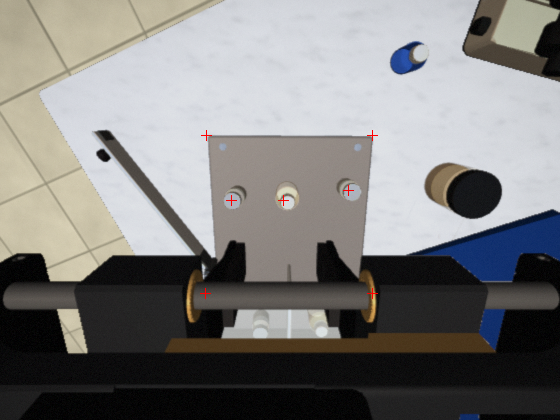

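The wrist view confirms the frame: the dropper's cap is at (287,199), and the vials are at (234,199) and (350,189). All are within 4 mm of prediction. I'll descend on the dropper.

Request:
arm_command(
  deltas=[-1, 4, 40, 0, 0, 0, 0.48, 0, 0, 40, 0, 0, 0, 0.48, 0, 0, 40, 0, 0, 0, 0.48, 0, 0, 30, 0, 0, 0, 0.48, 0, 0, 15, 0, 0, 0, 0.48],
)

```text
time: 2.48
position: [0.5045, -0.201, 0.2072]
tool_rot: [0.198, 0.98, -0.0, -0.002]
contact_force: [-0.1, -0.7, 0.2]
gripper_width: 0.48
grip_force: 0.0
```

Request:
arm_command(
  deltas=[0, 0, 9, 0, 0, 0, 0.48, 0, 0, 0, 0, 0, 0, 0.48, 0, 0, 0, 0, 0, 0, 0.26, 0, 0, 0, 0, 0, 0, 0.26],
  squeeze=4,
)

```text
time: 2.82
position: [0.5068, -0.2003, 0.2026]
tool_rot: [0.197, 0.98, 0.0, 0.002]
contact_force: [0.3, 0.5, 1.2]
gripper_width: 0.396
grip_force: 0.0
```

```bash
python3 st.py
```

```text
t 2.82 TCPrack [-91.5  -5.6] tip [-90.8  -5.5] z 20.6 yawerr 0.04 toolz [ 0.004 -0.001 -1.   ] F [0.3 0.5 1.2] w 34.5 g 0.0
```

Request:
arm_command(
  deltas=[0, 0, 3, 0, 0, 0, 0.2, 0, 0, 0, 0, 0, 0, 0.2, 0, 0, 0, 0, 0, 0, 0.2, 0, 0, 0, 0, 0, 0, 0.2],
  squeeze=4,
)

```text
time: 3.15
position: [0.5066, -0.1998, 0.1988]
tool_rot: [0.196, 0.981, -0.0, 0.001]
contact_force: [-0.8, 0.9, 3.6]
gripper_width: 0.292
grip_force: 4.0
```

```bash
python3 st.py
```

```text
t 3.15 TCPrack [-91.8  -5.2] tip [-91.4  -5.2] z 16.8 yawerr 0.1 toolz [ 0.002 -0.001 -1.   ] F [-0.8  0.9  3.6] w 25.4 g 4.0
```

Request:
arm_command(
  deltas=[-6, 4, 0, 0, 0, 0, 0.2, -10, 7, 0, 0, 0, 0, 0.2, -10, 7, 0, 0, 0, 0, 0.2, -10, 7, 0, 0, 0, 0, 0.2, -10, 7, 0, 0, 0, 0, 0.2],
)

```text
time: 3.57
position: [0.5609, -0.1879, 0.1981]
tool_rot: [0.197, 0.98, -0.0, -0.001]
contact_force: [-2.9, -1.0, 6.2]
gripper_width: 0.296
grip_force: 4.0
```

Request:
arm_command(
  deltas=[-10, 8, 0, 0, 0, 0, 0.2, -10, 8, 0, 0, 0, 0, 0.2, -6, 6, 0, 0, 0, 0, 0.2, -3, 2, 0, 0, 0, 0, 0.2, 0, 0, 0, 0, 0, 0, 0.2],
)

```text
time: 3.98
position: [0.5976, -0.1766, 0.198]
tool_rot: [0.196, 0.981, -0.0, 0.0]
contact_force: [-0.1, 0.7, 3.4]
gripper_width: 0.295
grip_force: 4.0
```

```bash
python3 st.py
```

```text
t 3.98 TCPrack [-16.8  51.3] tip [-16.7  51.4] z 16.0 yawerr 0.1 toolz [ 0. -0. -1.] F [-0.1  0.7  3.4] w 25.7 g 4.0
```

Request:
arm_command(
  deltas=[0, 0, 0, 0, 0, 0, 0.45, 0, 0, 0, 0, 0, 0, 0.45, 0, 0, 0, 0, 0, 0, 0.45, 20, 0, 0, 0, 0, 0, 0.45, 35, 0, 0, 0, 0, 0, 0.45],
)

```text
time: 4.4
position: [0.5479, -0.1563, 0.1974]
tool_rot: [0.197, 0.98, 0.0, 0.002]
contact_force: [0.7, 0.2, -0.7]
gripper_width: 0.444
grip_force: 0.0
```

Request:
arm_command(
  deltas=[18, 0, 0, 0, 0, 0, 0.14, 0, 0, 0, 0, -6, 0, 0.14, 0, 0, 0, 0, -6, 0, 0.14, 1, 0, 4, 0, 0, 0, 0.14, 0, 0, 0, 0, 0, 0, 0.14],
)

```text
time: 4.82
position: [0.5275, -0.1491, 0.1924]
tool_rot: [0.196, 0.975, -0.021, 0.099]
contact_force: [-0.3, -0.2, -0.4]
gripper_width: 0.176
grip_force: 0.0
```

```bash
python3 st.py; sed -i 's/^cv2.imwrite.*/cv2.imwrite("pics\/"+sys.argv[1],im)/' wr.py; python3 wr.py w2.png >/dev/null
```

```text
t 4.82 TCPrack [-92.2  49.7] tip [-55.4  49.3] z 14.2 yawerr 0.03 toolz [ 0.186 -0.08  -0.979] F [-0.3 -0.2 -0.4] w 15.3 g 0.0
```

View pics/w2.png

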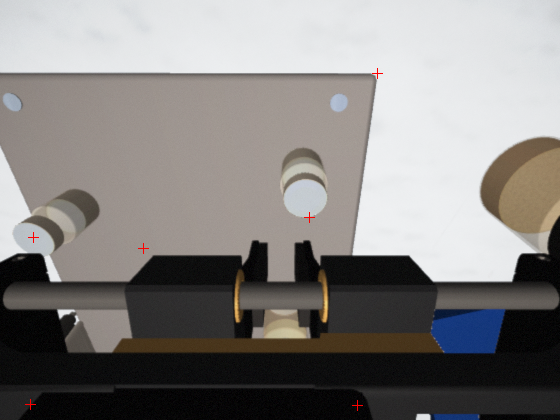

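The dropper stands centred ahead of the fork. The left vial was nudged about 8 mm towards the robot by the retreating fingers but is still standing. I'll push the dropper in.

Request:
arm_command(
  deltas=[-10, 0, -1, 0, 0, 0, 0.14, -6, 0, 1.3, 0, 0, 0, 0.14, -6, 0, 1.3, 0, 0, 0, 0.14, -6, 0, 1.3, 0, 0, 0, 0.14, -6, 0, 1.3, 0, 0, 0, 0.14],
)

```text
time: 5.28
position: [0.5617, -0.1623, 0.1964]
tool_rot: [0.196, 0.975, -0.02, 0.102]
contact_force: [-0.4, 0.0, -0.2]
gripper_width: 0.142
grip_force: 0.1
```

Request:
arm_command(
  deltas=[-6, 0, 1.3, 0, 0, 0, 0.14, -6, 0, 1.3, 0, 0, 0, 0.14, -6, 0, 1.3, 0, 0, 0, 0.14, -5, 0, 1, 0, 0, 0, 0.14, 0, 0, 0, 0, 0, 0, 0.14],
)

```text
time: 5.7
position: [0.5836, -0.1714, 0.1966]
tool_rot: [0.196, 0.975, -0.02, 0.103]
contact_force: [-0.7, -0.9, 1.0]
gripper_width: 0.142
grip_force: 0.0
```

```bash
python3 st.py; python3 - <<'E'
from bench import eyes
import cv2,numpy as np
d=eyes.snapshot('side');
cv2.imwrite('pics/s2.png',cv2.resize(d['pixels'][150:340,210:440][:,:,::-1],None,fx=3,fy=3,interpolation=2))
E
```

```text
t 5.7 TCPrack [-31.8  50.8] tip [ 6.3 50.9] z 18.6 yawerr 0.06 toolz [ 0.193 -0.08  -0.978] F [-0.7 -0.9  1. ] w 12.3 g 0.0
```

View pics/s2.png

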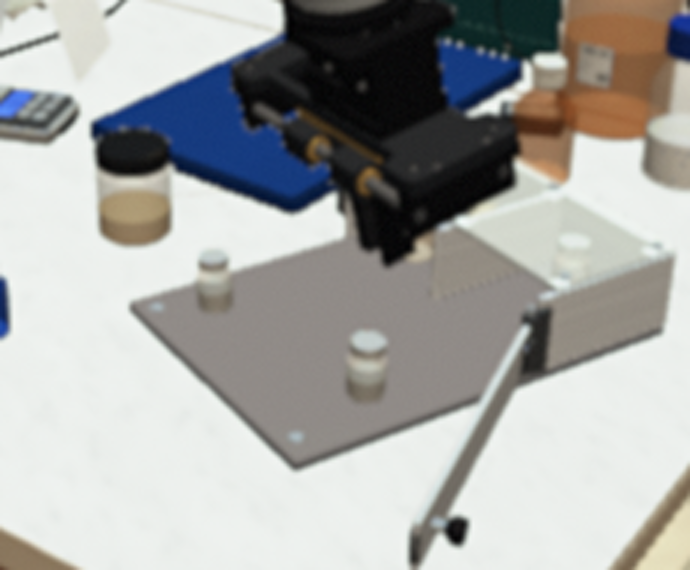

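Request:
arm_command(
  deltas=[27, 0, -5.7, 0, 0, 0, 0.14, 27, 0, -5.7, 0, 0, 0, 0.14, -6.2, 0, -29.3, 0, 0, 0, 0.14, -6.2, 0, -29.3, 0, 0, 0, 0.14, 17, -28, -3.6, 0, 0, 0, 0.14],
)

```text
time: 6.17
position: [0.5099, -0.1671, 0.2625]
tool_rot: [0.192, 0.975, -0.02, 0.111]
contact_force: [1.2, -0.1, 0.8]
gripper_width: 0.138
grip_force: 0.0
```

Request:
arm_command(
  deltas=[18, -28, -3.8, 0, 0, 0, 0.14, 18, -28, -3.8, 0, 0, 0, 0.14, 17, -28, -3.6, 0, 0, 0, 0.14, 0, 0, 0, 0, 0, 0, 0.14, 0, 0, 0, 0, 0, 0, 0.14],
)

```text
time: 6.58
position: [0.4208, -0.2261, 0.2566]
tool_rot: [0.197, 0.975, -0.021, 0.103]
contact_force: [1.1, -0.2, -0.4]
gripper_width: 0.138
grip_force: 0.0
```

```bash
python3 st.py;python3 - <<'E'
from st import *
from bench import eyes
d=eyes.snapshot('top');s=eyes.snapshot('side');pickle.dump(d,open('top.pkl','wb'));pickle.dump(s,open('side.pkl','wb'))
a=cv2.resize(d['pixels'][140:300,280:440],None,fx=2.5,fy=2.5,interpolation=2);b=cv2.resize(s['pixels'][180:340,240:400],None,fx=2.5,fy=2.5,interpolation=2)
cv2.imwrite('pics/c3.png',np.hstack([a,b])[:,:,::-1])
E
```

```text
t 6.58 TCPrack [-160.7  -62.7] tip [-122.9  -62.7] z 78.6 yawerr -0.06 toolz [ 0.192 -0.081 -0.978] F [ 1.1 -0.2 -0.4] w 12.0 g 0.0
```

View pics/c3.png

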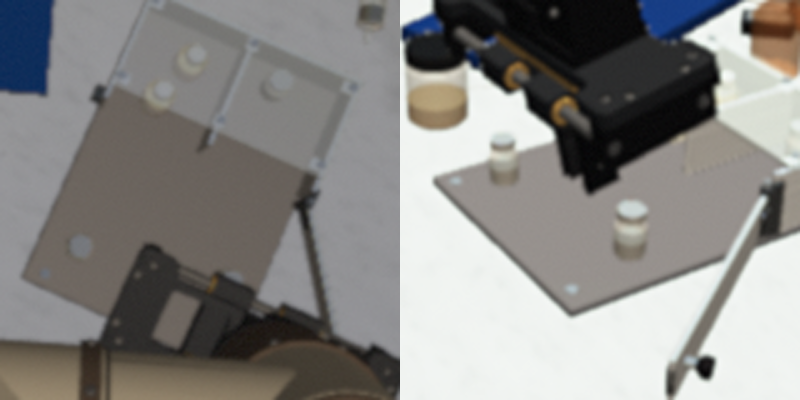

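The dropper is inside the left bay, with its cap at crop (160,96). The left vial is at (81,246), and the right vial is standing at (632,208) in the side crop. I'll compute their positions.

```bash
python3 - <<'E'
from st import *
d=pickle.load(open('top.pkl','rb'));s=pickle.load(open('side.pkl','rb'))
for n,c,(u,v),h in[('drop',d,(280+160/2.5,140+90/2.5),.058),('vL',d,(280+81/2.5,140+246/2.5),.046),('vL s',s,(240+102/2.5,180+142/2.5),.046),('vR s',s,(240+232/2.5,180+209/2.5),.046)]:
    print(n,(1e3*rackxy(ray(c,u,v,h),T)).round(1))
E
```

```text
drop [24.9 52. ]
vL [-113.6   58.4]
vL s [-118.    51.4]
vR s [-91.3 -64.5]
```

Request:
arm_command(
  deltas=[6.2, 1, 29.3, 0, 0, 0, 0.14, 6.2, 0, 29.3, 0, 0, 0, 0.14, 0, 0, 0, 0, 0, 0, 0.14, -7, 0, 1.5, 0, 0, 0, 0.14, -6, 0, 1.3, 0, 0, 0, 0.14],
)

```text
time: 7.1
position: [0.4365, -0.2296, 0.1972]
tool_rot: [0.195, 0.975, -0.021, 0.103]
contact_force: [0.5, -0.4, 0.4]
gripper_width: 0.141
grip_force: 0.0
```

```bash
python3 st.py
```

```text
t 7.1 TCPrack [-144.9  -59.8] tip [-106.9  -59.7] z 19.2 yawerr 0.14 toolz [ 0.193 -0.08  -0.978] F [ 0.5 -0.4  0.4] w 12.3 g 0.0
```

Request:
arm_command(
  deltas=[-8, 0, 1.8, 0, 0, 0, 0.14, -9, -0.3, 1.9, 0, 0, 0, 0.14, -9, -0.3, 1.9, 0, 0, 0, 0.14, -9, -0.3, 1.9, 0, 0, 0, 0.14, -9, -0.3, 1.9, 0, 0, 0, 0.14],
)

```text
time: 7.52
position: [0.4779, -0.2486, 0.1981]
tool_rot: [0.196, 0.975, -0.02, 0.104]
contact_force: [-0.4, -1.3, 0.4]
gripper_width: 0.141
grip_force: 0.0
```

Request:
arm_command(
  deltas=[-9, -0.3, 1.9, 0, 0, 0, 0.14, -9, -0.3, 1.9, 0, 0, 0, 0.14, -9, -0.3, 1.9, 0, 0, 0, 0.14, -9, 0, 1.9, 0, 0, 0, 0.14, -6, 0, 1.3, 0, 0, 0, 0.14],
)

```text
time: 7.93
position: [0.5174, -0.2661, 0.1982]
tool_rot: [0.195, 0.975, -0.02, 0.105]
contact_force: [0.5, -0.1, 0.2]
gripper_width: 0.139
grip_force: 0.1
```

```bash
python3 st.py
```

```text
t 7.93 TCPrack [-56.2 -62.2] tip [-17.7 -62. ] z 20.3 yawerr 0.08 toolz [ 0.196 -0.081 -0.977] F [ 0.5 -0.1  0.2] w 12.1 g 0.1
```

Now the last 24 mm, then retreat and raise.

Request:
arm_command(
  deltas=[-6, 0, 1.5, 0, 0, 0, 0.14, -6, 0, 1.5, 0, 0, 0, 0.14, -6, 0, 1.5, 0, 0, 0, 0.14, -4, 0, 1, 0, 0, 0, 0.14, 0, 0, 0, 0, 0, 0, 0.14],
)

```text
time: 8.35
position: [0.5371, -0.2746, 0.1956]
tool_rot: [0.196, 0.975, -0.021, 0.103]
contact_force: [-0.6, -0.2, -0.0]
gripper_width: 0.139
grip_force: 0.0
```

```bash
python3 st.py
```

```text
t 8.35 TCPrack [-34.8 -62.4] tip [  3.2 -62.3] z 17.7 yawerr 0.07 toolz [ 0.193 -0.08  -0.978] F [-0.6 -0.2 -0. ] w 12.1 g 0.0
```

Request:
arm_command(
  deltas=[27, 0, -5.7, 0, 0, 0, 0.45, 27, 0, -5.7, 0, 0, 0, 0.45, -6.2, 0, -29.3, 0, 0, 0, 0.45, -6.2, 0, -29.3, 0, 0, 0, 0.45, 0, 0, 0, 0, 6, 0, 0.45],
)

```text
time: 8.77
position: [0.485, -0.2528, 0.2605]
tool_rot: [0.195, 0.979, -0.011, 0.055]
contact_force: [-0.5, -0.6, 0.1]
gripper_width: 0.408
grip_force: 0.0
```

Request:
arm_command(
  deltas=[0, 0, 0, 0, 6, 0, 0.45, 0, 0, 0, 0, 0, 0, 0.45],
)

```text
time: 8.93
position: [0.4863, -0.2532, 0.2564]
tool_rot: [0.197, 0.98, 0.0, 0.0]
contact_force: [0.7, 0.3, -0.3]
gripper_width: 0.439
grip_force: 0.0
```

```bash
python3 st.py;python3 - <<'E'
from st import *
from bench import eyes
d=eyes.snapshot('top');s=eyes.snapshot('side');pickle.dump(d,open('top.pkl','wb'));pickle.dump(s,open('side.pkl','wb'))
a=cv2.resize(d['pixels'][140:300,280:440],None,fx=2.5,fy=2.5,interpolation=2);b=cv2.resize(s['pixels'][180:340,270:430],None,fx=2.5,fy=2.5,interpolation=2)
cv2.imwrite('pics/c4.png',np.hstack([a,b])[:,:,::-1])
E
```

```text
t 8.93 TCPrack [-89.9 -62.3] tip [-89.8 -62.1] z 74.4 yawerr 0.04 toolz [ 0.001  0.001 -1.   ] F [ 0.7  0.3 -0.3] w 38.2 g 0.0
```

View pics/c4.png

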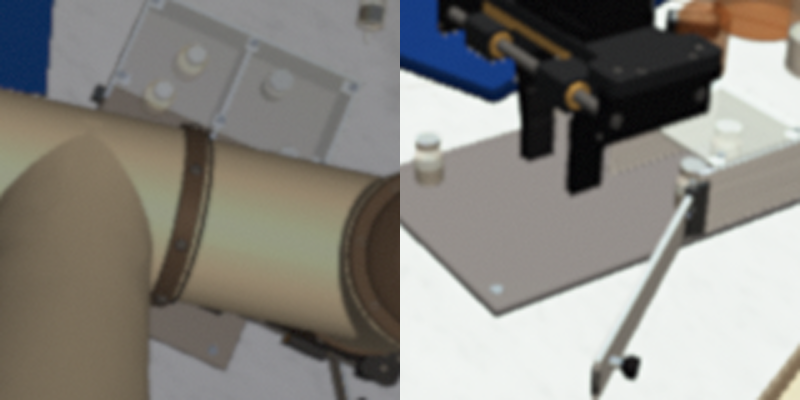

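The right vial stands just inside the right bay, with its cap at (691,167) in the side crop. Now I'll grasp the left vial.

Request:
arm_command(
  deltas=[6, 30, 0, 0, 0, 0, 0.5, 6, 30, 0, 0, 0, 0, 0.5, 6, 30, 0, 0, 0, 0, 0.5, 6, 29, 0, 0, 0, 0, 0.5, 0, 0, 0, 0, 0, 0, 0.5],
)

```text
time: 9.45
position: [0.5093, -0.1305, 0.2549]
tool_rot: [0.194, 0.981, 0.0, 0.001]
contact_force: [-0.1, 0.3, -0.5]
gripper_width: 0.497
grip_force: 0.0
```

Request:
arm_command(
  deltas=[0, 0, 0, 0, 0, 0, 0.5, 0, 0, 25, 0, 0, 0, 0.5, 0, 0, 20, 0, 0, 0, 0.5, 0, 0, 11, 0, 0, 0, 0.5, 0, 0, 0, 0, 0, 0, 0.5],
)

```text
time: 9.87
position: [0.5073, -0.1348, 0.1965]
tool_rot: [0.198, 0.98, -0.001, -0.003]
contact_force: [-0.2, 0.1, -0.0]
gripper_width: 0.503
grip_force: 0.0
```

```bash
python3 st.py;python3 - <<'E'
from st import *
s=pickle.load(open('side.pkl','rb'));print('vR',(1e3*rackxy(ray(s,386.4,245.5,.046),T)).round(1))
E
```

```text
t 9.87 TCPrack [-116.3   55. ] tip [-117.2   54.5] z 14.6 yawerr -0.04 toolz [-0.006 -0.    -1.   ] F [-0.2  0.1 -0. ] w 43.7 g 0.0
vR [ 17.6 -64.7]
```

Request:
arm_command(
  deltas=[0, 0, 0, 0, 0, 0, 0.15, 0, 0, 0, 0, 0, 0, 0.15, 0, 0, 0, 0, 0, 0, 0.15, 0, 0, 0, 0, 0, 0, 0.15, 0, 0, 0, 0, 0, 0, 0.15],
  squeeze=4,
)

```text
time: 10.28
position: [0.5093, -0.134, 0.2002]
tool_rot: [0.197, 0.98, 0.0, 0.001]
contact_force: [0.4, -0.8, 0.9]
gripper_width: 0.241
grip_force: 4.0
```

```bash
python3 st.py
```

```text
t 10.28 TCPrack [-114.7   56.5] tip [-114.4   56.6] z 18.2 yawerr 0.06 toolz [ 0.002 -0.    -1.   ] F [ 0.4 -0.8  0.9] w 20.9 g 4.0
```

Request:
arm_command(
  deltas=[-6, -5, 0, 0, 0, 0, 0.15, -11, -9, 0, 0, 0, 0, 0.15, -12, -10, 0, 0, 0, 0, 0.15, -12, -10, 0, 0, 0, 0, 0.15, -12, -10, 0, 0, 0, 0, 0.15],
)

```text
time: 10.7
position: [0.542, -0.1964, 0.2]
tool_rot: [0.197, 0.98, 0.0, 0.0]
contact_force: [-1.0, 1.1, 2.9]
gripper_width: 0.237
grip_force: 4.0
```

Request:
arm_command(
  deltas=[-12, -10, 0, 0, 0, 0, 0.15, -12, -10, 0, 0, 0, 0, 0.15, -10, -10, 0, 0, 0, 0, 0.15, -6, -6, 0, 0, 0, 0, 0.15, -4, -3, 0, 0, 0, 0, 0.15],
)

```text
time: 11.12
position: [0.567, -0.2496, 0.1998]
tool_rot: [0.197, 0.98, -0.0, 0.0]
contact_force: [-1.0, 1.7, 5.9]
gripper_width: 0.24
grip_force: 4.0
```

Request:
arm_command(
  deltas=[0, 0, 0, 0, 0, 0, 0.15, 0, 0, 0, 0, 0, 0, 0.42, 0, 0, 0, 0, 0, 0, 0.42, 0, 0, 0, 0, 0, 0, 0.42, 15, 0, 0, 0, 0, 0, 0.42],
)

```text
time: 11.53
position: [0.5543, -0.2422, 0.1992]
tool_rot: [0.196, 0.981, -0.0, 0.001]
contact_force: [0.7, 0.1, -0.5]
gripper_width: 0.398
grip_force: 0.0
```

```bash
python3 st.py
```

```text
t 11.53 TCPrack [-31.5 -25.9] tip [-31.  -25.9] z 17.2 yawerr 0.13 toolz [ 0.002 -0.001 -1.   ] F [ 0.7  0.1 -0.5] w 34.6 g 0.0
```

Request:
arm_command(
  deltas=[25, 0, 0, 0, 0, 0, 0.42, 25, 0, 0, 0, 0, 0, 0.12, 10, 0, 0, 0, -6, 0, 0.12, 0, 0, 0, 0, -6, 0, 0.12, 1, -1, 2, 0, 0, 0, 0.12],
)

```text
time: 11.95
position: [0.494, -0.2186, 0.1969]
tool_rot: [0.194, 0.975, -0.021, 0.102]
contact_force: [-1.7, 0.2, -0.7]
gripper_width: 0.203
grip_force: 0.0
```

Request:
arm_command(
  deltas=[0, 0, 0, 0, 0, 0, 0.12, 0, 0, 0, 0, 0, 0, 0.12],
)

```text
time: 12.12
position: [0.497, -0.2197, 0.1972]
tool_rot: [0.196, 0.975, -0.021, 0.102]
contact_force: [-0.0, -0.4, -0.2]
gripper_width: 0.135
grip_force: 0.0
```

```bash
python3 wr.py w5.png
```

```text
t 12.12 TCPrack [-93.  -27.3] tip [-55.5 -27.3] z 19.1 yawerr 0.06 toolz [ 0.19  -0.08  -0.979] F [-0.  -0.4 -0.2] w 11.7 g 0.0
[[0.0, -0.957, -0.29, 0.08], [1.0, 0.0, 0.0, -0.001], [-0.0, -0.29, 0.957, 0.018], [0.0, 0.0, 0.0, 1.0]]
vL (480, 212)
D (330, 242)
vR (206, 232)
o (541, 72)
o (141, 72)
o (487, 396)
o (169, 396)
```

View pics/w5.png

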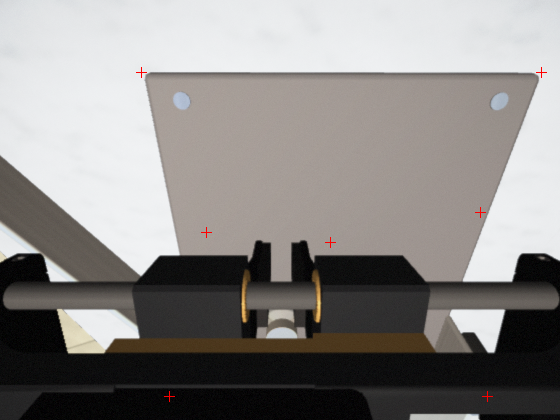

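The deck is clear and the vial stands centred before the fork at (281,325). I'll push it in.

Request:
arm_command(
  deltas=[-8, 0, 2, 0, 0, 0, 0.12, -6, 0, 1.3, 0, 0, 0, 0.12, -6, 0, 1.3, 0, 0, 0, 0.12, -6, 0, 1.3, 0, 0, 0, 0.12, -7, 0, 1.5, 0, 0, 0, 0.12],
)

```text
time: 12.58
position: [0.5284, -0.2331, 0.1966]
tool_rot: [0.196, 0.975, -0.021, 0.102]
contact_force: [-0.9, -0.2, 0.4]
gripper_width: 0.123
grip_force: 0.1
```

Request:
arm_command(
  deltas=[-7, 0, 1.5, 0, 0, 0, 0.12, -7, 0, 1.5, 0, 0, 0, 0.12, -7, 0, 1.5, 0, 0, 0, 0.12, -6, 0, 1.3, 0, 0, 0, 0.12, 0, 0, 0, 0, 0, 0, 0.12],
)

```text
time: 13.0
position: [0.5545, -0.2438, 0.1969]
tool_rot: [0.196, 0.975, -0.021, 0.103]
contact_force: [-0.3, 0.3, -0.3]
gripper_width: 0.119
grip_force: 0.0
```

```bash
python3 st.py
```

```text
t 13.0 TCPrack [-30.6 -27.3] tip [  7.5 -27.2] z 18.9 yawerr 0.07 toolz [ 0.193 -0.081 -0.978] F [-0.3  0.3 -0.3] w 10.4 g 0.0
```

Request:
arm_command(
  deltas=[27, 0, -5.7, 0, 0, 0, 0.12, 27, 0, -5.7, 0, 0, 0, 0.12, -6.2, 0, -29.3, 0, 0, 0, 0.0, -6.2, 0, -29.3, 0, 0, 0, 0.0, 0, 0, 0, 0, 6, 0, 0.0],
)

```text
time: 13.42
position: [0.5017, -0.2218, 0.2616]
tool_rot: [0.195, 0.979, -0.01, 0.055]
contact_force: [-0.0, -0.2, 1.2]
gripper_width: 0.021
grip_force: 0.0
```

Request:
arm_command(
  deltas=[0, 0, 0, 0, 6, 0, 0.0, 1, -39, 0, 0, 0, 0, 0.0, 1, -39, 0, 0, 0, 0, 0.0, 1, -39, 0, 0, 0, 0, 0.0, 1, -39, 0, 0, 0, 0, 0.0],
)

```text
time: 13.83
position: [0.4375, -0.3655, 0.2567]
tool_rot: [0.196, 0.981, 0.0, 0.0]
contact_force: [0.9, -0.0, 0.2]
gripper_width: 0.005
grip_force: 0.0
```

Request:
arm_command(
  deltas=[0, 0, 0, 0, 0, 0, 0.0, 0, 0, 0, 0, 0, 0, 0.0],
)

```text
time: 14.0
position: [0.437, -0.3661, 0.2564]
tool_rot: [0.199, 0.98, 0.0, -0.0]
contact_force: [0.2, 0.5, -0.5]
gripper_width: 0.005
grip_force: 0.0
```

```bash
python3 st.py;python3 - <<'E'
from st import *
from bench import eyes
d=eyes.snapshot('top');s=eyes.snapshot('side');pickle.dump(d,open('top.pkl','wb'));pickle.dump(s,open('side.pkl','wb'))
a=cv2.resize(d['pixels'][140:320,280:440],None,fx=2.5,fy=2.5,interpolation=2);b=cv2.resize(s['pixels'][180:360,270:430],None,fx=2.5,fy=2.5,interpolation=2)
cv2.imwrite('pics/c6.png',np.hstack([a,b])[:,:,::-1])
E
```

```text
t 14.0 TCPrack [ -91.8 -185.5] tip [ -91.8 -185.4] z 74.4 yawerr -0.17 toolz [-0.  0. -1.] F [ 0.2  0.5 -0.5] w 0.4 g 0.0
```

View pics/c6.png

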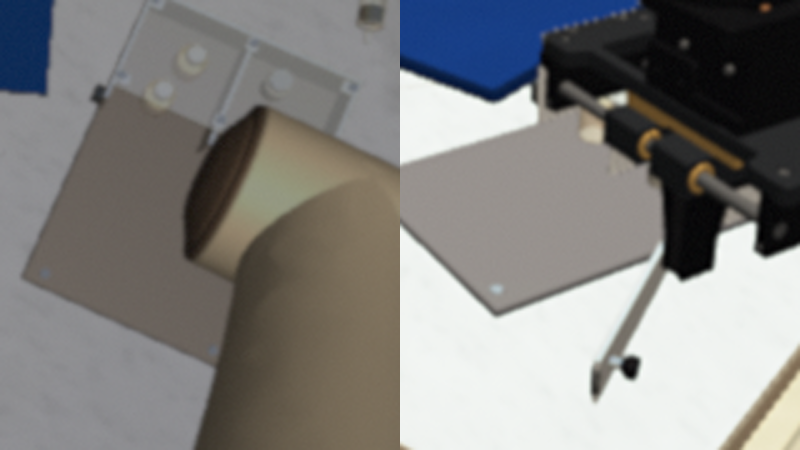

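The dropper is in the left bay and the gate is still open, with the closed fingers beyond its outer face. My picture views are used up, so I'll check numerically from here. Next is the gate sweep.

Request:
arm_command(
  deltas=[0, 0, 25, 0, 0, 0, 0.0, 0, 0, 20, 0, 0, 0, 0.0, 0, 0, 7, 0, 0, 0, 0.0, 0, 0, 0, 0, 0, 0, 0.0],
)

```text
time: 14.43
position: [0.4384, -0.3631, 0.2029]
tool_rot: [0.196, 0.981, 0.001, -0.002]
contact_force: [0.4, -0.3, 1.1]
gripper_width: 0.003
grip_force: 0.0
```

```bash
python3 st.py;python3 - <<'E'
from st import *
prev=None
for q in np.linspace(2.15,0,16):
    h=9.5*abs(np.cos(q))+15*abs(np.sin(q))+2
    p=np.array([-6,-92])+115*np.array([-np.sin(q),np.cos(q)])+h*np.array([-np.cos(q),-np.sin(q)])
    if prev is None: print('start',p.round(1))
    else: print(round(q,2),p.round(1),'tool',round(-(p-prev)[0],1),round((p-prev)[1],1))
    prev=p
E
```

```text
t 14.43 TCPrack [ -91.6 -182.2] tip [ -92.4 -182.1] z 20.9 yawerr 0.17 toolz [-0.004  0.002 -1.   ] F [ 0.4 -0.3  1.1] w 0.3 g 0.0
start [ -91.4 -171.5]
2.01 [-102.  -158.3] tool 10.5 13.1
1.86 [-110.6 -143.5] tool 8.6 14.9
1.72 [-117.  -127.1] tool 6.4 16.3
1.58 [-120.9 -109.7] tool 3.9 17.4
1.43 [-122.4  -94.2] tool 1.5 15.5
1.29 [-121.8  -78.4] tool -0.6 15.8
1.15 [-118.9  -62.5] tool -2.9 15.9
1.0 [-113.6  -46.8] tool -5.3 15.7
0.86 [-105.9  -31.8] tool -7.7 15.0
0.72 [-95.9 -17.8] tool -10.0 14.0
0.57 [-83.6  -5.2] tool -12.3 12.6
0.43 [-69.3   5.5] tool -14.3 10.7
0.29 [-53.2  14. ] tool -16.0 8.5
0.14 [-35.8  19.9] tool -17.4 5.9
0.0 [-17.5  23. ] tool -18.3 3.1
```

Request:
arm_command(
  deltas=[0, 11, 0, 0, 0, 0, 0, 10.5, 13, 0, 0, 0, 0, 0, 8.6, 15, 0, 0, 0, 0, 0, 6.4, 16.3, 0, 0, 0, 0, 0, 4, 17.4, 0, 0, 0, 0, 0],
)

```text
time: 14.85
position: [0.4397, -0.2847, 0.2063]
tool_rot: [0.196, 0.981, -0.0, 0.002]
contact_force: [1.4, -1.3, 0.1]
gripper_width: 0.004
grip_force: 0.3
```

Request:
arm_command(
  deltas=[1.5, 15.5, 0, 0, 0, 0, 0, -0.6, 15.8, 0, 0, 0, 0, 0, -3, 16, 0, 0, 0, 0, 0, -5.3, 15.7, 0, 0, 0, 0, 0, 0, 0, 0, 0, 0, 0, 0],
)

```text
time: 15.27
position: [0.4729, -0.2284, 0.2066]
tool_rot: [0.194, 0.981, -0.0, 0.003]
contact_force: [0.5, 0.4, -0.4]
gripper_width: 0.005
grip_force: 0.0
```

```bash
python3 st.py; python3 - <<'E'
from st import *
from bench import eyes
d=eyes.snapshot('top');R,c=cam(d)
g=d['range_z'];vv,uu=np.mgrid[0:420,0:560]
P=np.stack([(uu-d['cx'])/d['fx']*g,(vv-d['cy'])/d['fy']*g,g],-1).reshape(-1,3)@R+c
r=np.array([rackxy(p,T) for p in P]).reshape(420,560,2)*1e3;z=P[:,2].reshape(420,560)*1e3
# right-bay image: brightness on 4mm rack grid at z=46
im=cv2.cvtColor(d['pixels'],cv2.COLOR_RGB2GRAY)
for x in range(92,-20,-6):
    print('%4d'%x,' '.join('%3d'%im[tuple(int(round(k)) for k in proj(d,[*world(x/1e3,y/1e3,T),.046])[::-1])] for y in range(84,-90,-6)))
E
```

```text
t 15.27 TCPrack [-111.9  -44.7] tip [-110.9  -44.5] z 24.6 yawerr 0.32 toolz [ 0.005 -0.001 -1.   ] F [ 0.5  0.4 -0.4] w 0.4 g 0.0
  92 130 131 113 115 113 114 115 115 115 114 114 115 115 117 136 133 114 115 114 115 115 114 114 114 114 114 114 116 139
  86 119 119 116 121 122 119 118 119 121 119 119 119 117 113 127 120 118 118 120 124 124 119 121 119 121 118 117 119 110
  80 127 127 127 126 126 126 127 127 126 126 127 127 126 121 124 126 128 126 124 137 135 135 126 125 125 125 126 122 111
  74 126 127 127 126 127 127 124 133 141 134 126 126 127 120 128 129 127 127 123 136 137 133 126 127 126 127 126 125 110
  68 127 128 126 127 127 127 128 143 146 138 127 126 127 119 132 128 127 126 119 123 125 128 127 126 126 126 126 125 109
  62 128 127 127 127 127 127 139 128 135 127 125 126 126 118 131 129 126 125 105 113 115 127 128 125 127 128 126 126 110
  56 127 127 128 128 128 126 134 142 141 136 128 127 126 117 134 130 127 126 125 120 124 127 126 126 126 127 126 126 110
  50 128 128 128 128 128 126 118 121 130 123 127 128 127 119 126 128 127 126 127 127 126 125 127 128 127 127 127 125 109
 
[... 629 characters left out ...]
112 120 102  96  95  96  95  97  84 116  96  91  87  93  96  97  99  78  94 102 110  96  92  61
   8  97  96  98  95  93  97  92  96  96  96  97  97  95  72  89  98  94  82  79  91  96  96  80  75  91  96  95  93  59
   2  97  96  96  97  97  98  96  95  97  97  96  96  96  86  71  96  95  96  97  96  95  96  96  88  91  96  96  93  58
  -4  97  97  97  98  97  96  97  97  96  97  97  96  97  87  92  96  95  97  95  96  96  96  96  97  96  96  96  92  69
 -10  97  97  97  97  96  97  98  96  98  97  97  97  97  97  96  96  97  97  94  95  96  97  96  97  97  96  96  95  51
 -16  99  97  97  98  98  99  98  97  98  97  98  97  96  97  98  97  97  97  97  97  96  97  97  96  96  96  97  94  92
```

All three are standing well inside: the vials at x≈26 and 22 (y≈-28, -64) and the dropper at x≈27. I'll finish the gate.

Request:
arm_command(
  deltas=[-7, 13.5, 0, 0, 0, 0, 0, -10, 14, 0, 0, 0, 0, 0, -12.3, 12.6, 0, 0, 0, 0, 0, -14.3, 10.7, 0, 0, 0, 0, 0, -16, 8.5, 0, 0, 0, 0, 0],
)

```text
time: 15.73
position: [0.5495, -0.1981, 0.2051]
tool_rot: [0.196, 0.981, -0.0, 0.0]
contact_force: [-0.7, -0.2, -0.6]
gripper_width: 0.006
grip_force: 0.3
```

Request:
arm_command(
  deltas=[-10, 4, 0, 0, 0, 0, 0, -9, 2, 0, 0, 0, 0, 0, -7, 2, 0, 0, 0, 0, 0, -5, 1, 0, 0, 0, 0, 0, 0, 0, 0, 0, 0, 0, 0],
)

```text
time: 16.15
position: [0.5811, -0.2029, 0.2046]
tool_rot: [0.197, 0.98, -0.0, 0.0]
contact_force: [-0.0, 0.3, 0.4]
gripper_width: 0.001
grip_force: 0.0
```

```bash
python3 st.py
```

```text
t 16.15 TCPrack [-21.9  20.7] tip [-21.8  20.8] z 22.6 yawerr 0.06 toolz [ 0.001 -0.    -1.   ] F [-0.   0.3  0.4] w 0.1 g 0.0
```

Now press gently until there's contact force at the stop.

Request:
arm_command(
  deltas=[-2, 0, 0, 0, 0, 0, 0, -1.5, 0, 0, 0, 0, 0, 0, -1, 0, 0, 0, 0, 0, 0, 0, 0, 0, 0, 0, 0, 0],
)

```text
time: 16.48
position: [0.5841, -0.2046, 0.2046]
tool_rot: [0.197, 0.98, 0.0, -0.0]
contact_force: [-0.6, -0.0, -0.0]
gripper_width: 0.006
grip_force: 0.1
```

Request:
arm_command(
  deltas=[-1, 0, 0, 0, 0, 0, 0, 0, 0, 0, 0, 0, 0, 0],
)

```text
time: 16.65
position: [0.5845, -0.2047, 0.2045]
tool_rot: [0.197, 0.98, 0.0, -0.001]
contact_force: [-3.0, 1.5, 1.2]
gripper_width: 0.005
grip_force: 1.6
```

```bash
python3 st.py
```

```text
t 16.65 TCPrack [-18.1  20.4] tip [-18.5  20.3] z 22.5 yawerr 0.04 toolz [-0.002  0.001 -1.   ] F [-3.   1.5  1.2] w 0.4 g 1.6
```

Request:
arm_command(
  deltas=[-1, 0, 0, 0, 0, 0, 0, -1, 0, 0, 0, 0, 0, 0, 0, 0, 0, 0, 0, 0, 0],
)

```text
time: 16.9
position: [0.5853, -0.205, 0.2043]
tool_rot: [0.197, 0.98, 0.0, -0.003]
contact_force: [-7.1, 4.5, 5.3]
gripper_width: 0.004
grip_force: 3.9
```

```bash
python3 st.py
```

```text
t 16.9 TCPrack [-17.3  20.4] tip [-18.5  20.2] z 22.3 yawerr 0.02 toolz [-0.007  0.002 -1.   ] F [-7.1  4.5  5.3] w 0.3 g 3.9
```

The fingertip held at x=-18.5 while the force rose, so the gate is on its stop. I'll back off, lift away and verify.

Request:
arm_command(
  deltas=[5, 0, 0, 0, 0, 0, 0, 15, 0, 0, 0, 0, 0, 0, 30, 0, 0, 0, 0, 0, 0, 20, 0, -30, 0, 0, 0, 0, 0, 0, -40, 0, 0, 0, 0],
)

```text
time: 17.32
position: [0.518, -0.1776, 0.2714]
tool_rot: [0.197, 0.98, -0.0, -0.006]
contact_force: [1.6, 0.5, -0.6]
gripper_width: 0.007
grip_force: 0.0
```

Request:
arm_command(
  deltas=[20, -25, -40, 0, 0, 0, 0, 20, -38, -10, 0, 0, 0, 0, 10, -38, 0, 0, 0, 0, 0, 5, -38, 0, 0, 0, 0, 0, 0, -38, 0, 0, 0, 0, 0],
)

```text
time: 17.73
position: [0.409, -0.3171, 0.3179]
tool_rot: [0.196, 0.981, -0.0, 0.002]
contact_force: [0.8, 0.1, 0.3]
gripper_width: 0.008
grip_force: 0.0
```

Request:
arm_command(
  deltas=[0, -38, 0, 0, 0, 0, 0, 0, -38, 0, 0, 0, 0, 0, 0, -38, 0, 0, 0, 0, 0, 0, -38, 0, 0, 0, 0, 0, 0, 0, 0, 0, 0, 0, 0],
)

```text
time: 18.15
position: [0.3499, -0.4615, 0.3167]
tool_rot: [0.199, 0.98, -0.002, 0.001]
contact_force: [0.4, 0.2, -0.3]
gripper_width: 0.008
grip_force: 0.0
```

```bash
python3 st.py; python3 - <<'E'
from st import *
from bench import eyes
d=eyes.snapshot('top')
im=cv2.cvtColor(d['pixels'],cv2.COLOR_RGB2GRAY)
def at(x,y,z): return im[tuple(int(round(k)) for k in proj(d,[*world(x/1e3,y/1e3,T),z])[::-1])]
print('z46');
for x in range(92,10,-6): print('%4d'%x,' '.join('%3d'%at(x,y,.046) for y in range(84,-90,-6)))
print('z48 gate')
for x in range(8,-28,-2): print('%4d'%x,' '.join('%3d'%at(x,y,.048) for y in range(96,-96,-8)))
E
```

```text
t 18.15 TCPrack [-135.1 -307.1] tip [-134.6 -307.6] z 134.7 yawerr -0.25 toolz [ 0.002 -0.004 -1.   ] F [ 0.4  0.2 -0.3] w 0.7 g 0.0
z46
  92 122 123 107 107 108 108 106 107 107 108 107 108 107 110 128 126 108 109 108 108 108 108 108 107 107 107 107 109 131
  86 111 111 111 114 114 111 111 111 113 113 112 111 110 108 119 113 110 111 114 116 117 113 114 113 113 110 110 111 104
  80 119 119 120 119 119 119 121 120 118 119 119 119 119 114 117 119 119 119 116 128 128 127 119 117 120 118 118 116 104
  74 120 119 119 120 119 119 119 125 133 126 119 119 119 113 121 119 119 119 116 129 128 124 119 119 118 120 118 118 104
  68 119 119 119 120 119 120 119 134 139 131 118 119 117 111 124 120 119 118 113 116 119 119 118 119 119 119 119 118 103
  62 120 118 120 120 120 119 131 120 128 119 120 119 120 110 124 122 120 118  99 107 109 119 119 120 119 118 120 119 104
  56 119 120 120 120 120 117 126 133 133 127 119 121 121 109 125 123 119 119 120 112 118 119 119 118 120 119 119 118 103
  50 120 120 120 120 119 119 111 115 123 116 119 120 120 111 118 119 120 119 118 119 119 118 119 119 119 119 119 116
[... 1857 characters left out ...]
35  80  81  89  84  85  79  83  73  81  85  73  82  82  72  83  83  74  83  82  70  75  72  71
 -16 134  88  86  74  89  89  89  90  89  89  90  87  90  90  88  90  90  88  89  89  88  86  85  99
 -18 131  92  77  57  91  92  92  92  91  91  90  90  91  90  91  91  90  91  91  90  90  90  90 129
 -20 135  91  51  26  92  92  91  92  90  91  90  90  92  90  91  90  92  91  91  91  90  91  89 135
 -22 131  90  53  27  90  93  92  90  92  92  93  91  92  91  91  91  92  92  90  91  90  90  90 135
 -24 134  90  47  43  92  92  91  92  92  92  92  91  92  92  91  90  91  92  91  89  91  90  89 135
 -26 131  91  76  67  91  92  92  92  91  92  91  91  92  91  92  90  92  91  91  91  91  91  91 135
```

The gate reads as a straight bar at x≈-5 across the full width, with the knob at y≈75. The caps haven't moved and the robot is clear, so I'll hand in.

```bash
python3 -c "
from bench import arm
print(arm.close_job())"
```

```text
the job is handed in; nothing more can be done
None
```

The job is handed in, at about 18 s of the 64 s allowed: both vials are in the right bay and the dropper bottle in the left, each beside its own kind; all five read as upright in the last camera check. The gate is shut against its stop, and I did not touch the jar, the scale or the blue look-alike.

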